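# Set up a single-cup drip-coffee filter on its glass and saucer

### The job

Set up the single-cup drip-coffee maker on the saucer, where the saucer stands, from the bottom up: first stand the small tea glass upright in the middle of the saucer, then set the metal filter body on it so that the boss under its flange drops into the mouth of the glass and the flange lies flat on the rim. Next lower the press, knob up, into the filter until its disc lies on the filter's floor, and last put the lid on so that it sits level and fully down over the filter. Do not slide the saucer away, and leave the large water glass and the spice jar where they are.

Things in the scene. Friction and masses are not known exactly. Their poses are not given: they have to be found in the camera images.
- saucer: plain round pale ceramic saucer (not the larger used plate at the back), 144 mm across, 16 mm high at the rim, standing loose on the table (0.17 kg); the glass stands on its nearly flat middle, 9.2 mm above the table. Origin at the centre of its underside (table height), z up
- glass_center (a point): small clear tea glass, 49 mm across at the mouth, tapering to 38 mm at the foot, 62 mm high, 70 g, standing mouth up; open mouth at least 40 mm across inside. Point on its axis half-way up (31 mm above its foot, 31 mm below its rim), where it is about 44 mm wide; z along the axis, up
- filter_center (a point): steel drip-filter body, 100 g, open side up, 51.5 mm high: round straight chamber 58 mm outside, 53 inside, on a thin flange 92 mm across. From its underside: boss 33 mm across, 0 to 6 mm (narrowing to 29 at its end); flange 6 to 10.5 mm; chamber floor at 11.5, rim at 51.5 mm. Point on its axis half-way up (25.75 mm); z up the axis. Grip the chamber outside, above the flange
- press_center (a point): steel filter press, 54 mm high, 50 g: perforated disc 46 mm across and 5 mm thick at the bottom, 6 mm stem, steel knob 14 mm across taking up the top 16 mm; stands on its disc. Point on its axis half-way up (27 mm above its underside, 27 mm below the knob's top); z up the axis. When it lies on the filter's floor its knob stands 14 mm out of the chamber
- lid_center (a point): steel domed lid, black knob, 45 mm high, 50 g, mouth down: hollow cap 30 mm high, 72 mm across at its flared mouth (67 inside, narrowing to 63, then a cone); on it a knob 14 mm across, sides 34 to 43 mm above the mouth. Point on its axis half-way up (22.5 mm); z up the axis. Fully down, the cone rests on the filter's rim and this point is 38.0 mm above the filter's centre point
- water_glass: bystander: large clear water glass, 84 mm across, 89 mm high, loose; leave it alone. Origin at the centre of its underside, z up
- spice_jar: bystander: spice jar with white cap, 47 mm across, 98 mm high, loose; leave it alone. Origin at the centre of its underside, z up
Mind the look-alikes: they are no part of the job. Leave any purple look-alike of the part that bears lid_center alone.

How it is judged (in metres and radians):
On the way, in this order (a step that is already met when the one before it is completed fails the run):
1. the tea glass stands upright in the middle of the saucer, let go (horizontal distance between glass_center and saucer below 0.012 m and z of glass_center in the frame of saucer between 0.0362 and 0.0442 m and angle between glass_center's own z axis and vertical below 0.1 rad and contact force between the fingers and glass below 0.1 N), for 0.2 s.
2. the filter body sits flat on the glass with its boss in the mouth, let go (horizontal distance between glass_center and saucer below 0.012 m and z of glass_center in the frame of saucer between 0.0362 and 0.0442 m and angle between each of glass_center, filter_center's own z axis and vertical below 0.1 rad and horizontal distance between filter_center and glass_center below 0.006 m and z of filter_center in the frame of glass_center between 0.0475 and 0.0535 m and contact force between the fingers and filter below 0.1 N), for 0.2 s.
3. the press lies on the filter's floor, knob up, let go (horizontal distance between filter_center and glass_center below 0.006 m and z of filter_center in the frame of glass_center between 0.0475 and 0.0535 m and angle between each of filter_center, press_center's own z axis and vertical below 0.1 rad and horizontal distance between press_center and filter_center below 0.006 m and z of press_center in the frame of filter_center between 0.0097 and 0.0157 m and contact force between the fingers and press below 0.1 N), for 0.2 s.
4. the lid sits level and fully down on the filter, let go (horizontal distance between press_center and filter_center below 0.006 m and z of press_center in the frame of filter_center between 0.0097 and 0.0157 m and angle between each of press_center, lid_center's own z axis and vertical below 0.1 rad and horizontal distance between lid_center and filter_center below 0.004 m and z of lid_center in the frame of filter_center between 0.035 and 0.041 m and contact force between the fingers and lid below 0.1 N), for 0.2 s.
At the end, for the whole second after the job is handed in: Glass upright within 12 mm of the saucer's middle, saucer within 40 mm of its start; filter on the glass within 6 mm of its axis, press on the filter's floor within 6 mm, lid fully down within 4 mm; heights within 3 mm (glass 4), tilts under 0.1 rad; all let go and at rest (all of step 2 and all of step 4 and distance of saucer from where it was at the start of the episode below 0.04 m and contact force between the fingers and glass below 0.1 N and contact force between the fingers and press below 0.1 N and linear speed of each of saucer, glass, filter, press, lid below 0.01 m/s); the robot touches nothing.
It fails at once if the water glass was moved by more than 25 mm (distance of water_glass from where it was at the start of the episode above 0.025 m).
It fails at once if the spice jar was moved by more than 25 mm (distance of spice_jar from where it was at the start of the episode above 0.025 m).
It fails at once if the tea glass was tipped over (angle between glass_center's own z axis and vertical above 1 rad).
It also fails if it takes over 128 s, if anything falls off the work surface, if the arm or the gripper's body presses on something with over 40 N, if the wrist force passes 120 N, or if a joint passes its speed limit or range.

### The arm

A 6-joint arm with a two-finger parallel gripper is mounted at the origin on a cart in front of the work surface, level with it; the furniture and walls round the work are solid. World frame = base frame: x ahead of the robot, y to its left, z up, the work surface at z = 0. Lengths are in mm, angles in degrees, forces in N, time in s.
With the tool pointing down it reaches from about 350 to 850 mm from the base axis. Payload 8.1 kg.
Tool frame: the origin (TCP) lies at the centre of the arm's flange, where the gripper is bolted on; the fingertips stand 173 mm ahead of it and the grasp point (between the pads) lies 155 mm ahead of it; z points along the fingers, y is the line along which they close (so a half turn about z gives the same grasp; the last joint's range is limited). The gripper opens to 85 mm and grips with 20 to 120 N. Pads are 22 mm wide; open, the fingers measure 114 mm over their backs; the gripper's body (76 mm by 85 mm) begins 54 mm behind the grasp point. The pads swing forward as they close: fully open they stand 13 mm farther back than shut.
Start: joints at [61.799, 7.471, 85.268, -0, 87.261, -4.893], TCP at [237.384, 551.05, 404.692] pointing down, gripper open.
Joint ranges: [-169.43, 169.43], [-51.17, 129.36], [1.28, 143.12], [-76.62, 256.62], [0, 156.53], [-152.29, 152.29]. Speed limits (degrees/s): [136.94, 136.94, 159.86, 180, 180, 180].

### API

Orientations are given as [roll, pitch, yaw] about the fixed x, y, z axes, in that order (R = Rz(yaw) Ry(pitch) Rx(roll)).
In Python, from bench import * gives the robot as it stands.
- The arm moves only by the shell command python3 -m jog 'ROWS' [FORCE]. ROWS is text: rows parted by semicolons, each of 7 numbers parted by spaces: the shift along the tool's x, y, z scaled (see below), then the turn, a rotation vector about the tool's x, y, z scaled (see below), then the closure, from -1 (fully open) to 1 (shut). In form: tx ty tz wx wy wz hand; .... A call has 1 to 5 rows; each row shifts and turns the commanded pose from where the row before left it, along the tool's axes as they then stand; what a row does not reach is not made up. The controller multiplies each number of a shift by 0.1 m and each number of a turn by 60 degrees. A row lasts 1/8 s, in which the tool goes at most 62.5 mm and 10.7 degrees, less where a joint would pass 70% of its speed; a pose out of reach is approached as far as the arm can. A call with a number of a shift or a turn outside -1 to 1 is refused whole. A call with a gripper value outside its range is refused whole. The fingers move at their own pace and stop on an object; FORCE is the grip in N (left out, the last holds). Time passes only in rows, so rows that do not move let the fingers close. It gives the time, the measured TCP pose, the force, the opening and the grip force at its end, in the units of the state.
- sense(): the state, without advancing time (a new reading comes with each control period).
- snapshot(name): name is "scene" or "top"; returns a dict with "img" (400x640x3 uint8, red, green, blue), "fx", "fy", "cx", "cy" (pixels), "dist" ([k1, k2, p1, p2, k3] as OpenCV has them; the pictures are not rectified), "extrinsics" (4x4, takes a point from camera to world coordinates). Camera axes: x right, y down, z forward; pixel columns grow to the right and rows downward; lengths in mm; the calibration is good to about 2 mm. A picture is of the moment at which its call begins. There is no depth.
- hand_in(): hands the job in; it is judged then, once.
The state is a dict: "time": time; "joint_pos": joint angles; "qd": joint speeds; "joint_efforts": joint torques, N m; "tool_pos": TCP position; "tcp_rot": TCP orientation; "ft_force": force on the tool from outside, world axes, zero at the start; "wrist_torque": the same for the moment, N m; "finger_gap": finger opening in mm; "grip_force": force on a finger pad.
Only numpy, scipy, OpenCV 4.12 (cv2) and the standard library are available. Lean on these libraries where they do the work, as an engineer would, in place of code of your own. Each camera call takes 0.05 s, during which the arm holds its last target. There are 200 camera calls.

## Working session

There is one attempt and no reset: what is moved stays moved. The work goes in short steps, Python scripts to look and compute and a shell command to move; the robot and the scene stay as the last step left them, time stands still between calls to the robot, and variables do not carry over. Pictures are saved under pics/ and viewed, at most 14 in all, crops included, and the job is handed in when it is done.

```bash
ls; mkdir -p pics; python3 - <<'E'
from bench import *
import cv2
s=sense();print(s)
for n in("scene","top"):
    d=snapshot(n);cv2.imwrite(f"pics/{n}0.png",d["img"][:,:,::-1])
    print(n,d["fx"],d["fy"],d["cx"],d["cy"],d["dist"],d["extrinsics"])
E
```

```text
pics
{'time': 0.0, 'joint_pos': array([ 6.17996346e+01,  7.51492145e+00,  8.53281656e+01, -1.51550801e-03,
        8.72607725e+01, -4.89163772e+00]), 'qd': array([ 0.05281321, -0.00680129,  0.05052207,  0.0559797 ,  0.03072778,
       -0.0149958 ]), 'joint_efforts': array([-4.07533971e-04, -5.69402683e+01, -5.00549769e+01, -2.08755609e-04,
        1.49708125e-02,  3.47471564e-05]), 'tool_pos': array([237.27636557, 550.84793213, 403.6567547 ]), 'tcp_rot': array([-1.79896390e+02, -7.34813173e-03,  1.56691339e+02]), 'ft_force': array([ 0.01196243,  0.15943183, -0.29752563]), 'wrist_torque': array([ 0.0053717 ,  0.04769918, -0.01546847]), 'grip_force': 0.0, 'finger_gap': 85.29232631930283}
scene 399.89929861519073 399.89929861519073 322.74438020593817 195.76137875882344 [-0.00869812  0.          0.          0.          0.        ] [[ 7.84706975e-01 -3.81372451e-01  4.88661454e-01 -2.83237690e+01]
 [-6.19640410e-01 -4.61305255e-01  6.35014350e-01 -7.51516892e+02]
 [-1.67548823e-02 -8.01094573e-01 -5.98303233e-01  7.24222308e+02]
 [ 0.00000000e+00  0.00000000e+00  0.00000000e+00  1.00000000e+00]]
top 515.5920092913913 515.5920092913913 321.7919468817167 196.68745319218513 [-0.15989867  0.          0.          0.          0.        ] [[ 1.31786366e-04 -9.94833493e-01  1.01519972e-01  3.92252143e+02]
 [-9.99960371e-01 -1.03479486e-03 -8.84227430e-03 -1.66421914e+01]
 [ 8.90164297e-03 -1.01514784e-01 -9.94794205e-01  1.60404789e+03]
 [ 0.00000000e+00  0.00000000e+00  0.00000000e+00  1.00000000e+00]]
```

View pics/scene0.png

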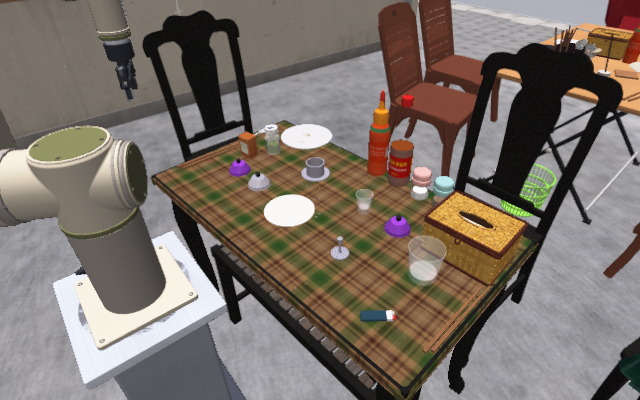

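View pics/top0.png

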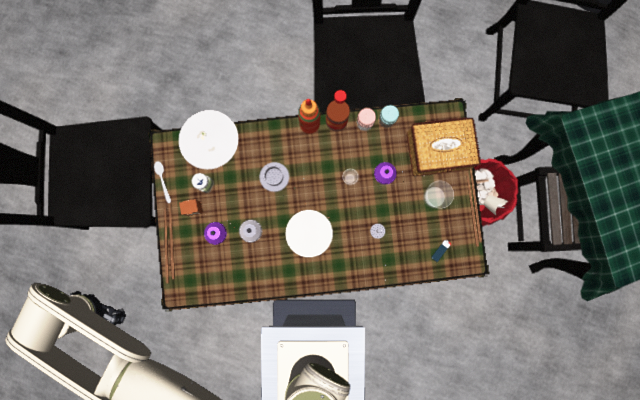

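Scene picture: white saucer (289,210), tea glass (364,200), filter (315,168), press (340,248), silver lid (259,182), water glass (426,260), jar (272,138).
Top picture: saucer (309,233), glass (350,177), filter (274,177), press (377,231), silver lid (250,231), water glass (438,195), jar (201,182).

Look-alikes in the top picture:
- Saucer: the used plate at (208,139) is not it; I choose (309,233).
- Lid: the purple ones at (215,233) and (385,174) are not it; I choose the silver one at (250,231).
- Tea glass: the water glass at (438,195) is not it; I choose (350,177).
- Filter and press: one of each is visible.

I'll check these choices in one close crop.

```bash
python3 - <<'E'
import cv2,numpy as np
t=cv2.imread("pics/top0.png")[155:255,190:460];s=cv2.imread("pics/scene0.png")[140:270,220:480]
a=cv2.resize(t,(780,289),interpolation=cv2.INTER_CUBIC);b=cv2.resize(s,(600,300),interpolation=cv2.INTER_CUBIC)
b=cv2.copyMakeBorder(b,0,0,0,180,cv2.BORDER_CONSTANT)
cv2.imwrite("pics/crop0.png",np.vstack([a,b]))
E
```

```text
(no output)
```

View pics/crop0.png

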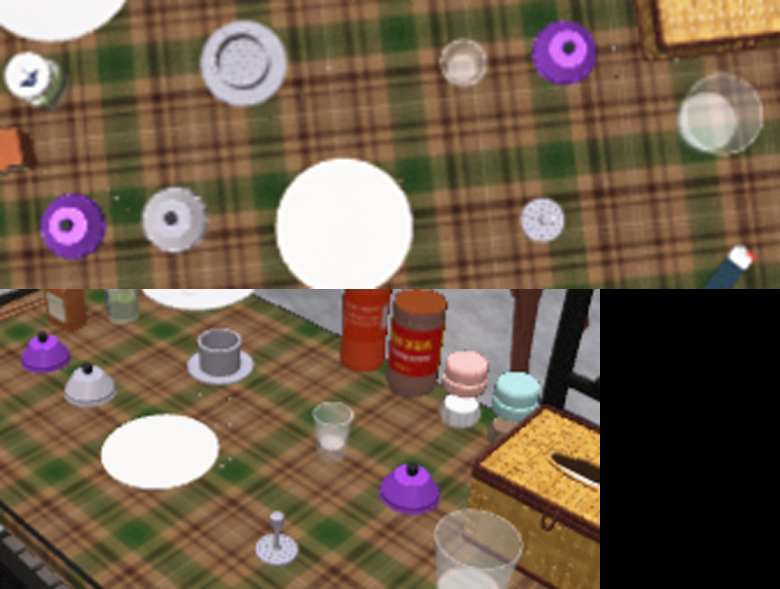

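The crop confirms the choices: silver lid at top-crop (174,219), filter (244,63), tea glass (464,62), press (543,220), plain saucer (344,226). Next I measure them.

```bash
cat > h.py <<'E'
from bench import *
import cv2,numpy as np
def cam(n):
    d=snapshot(n);d["K"]=np.array([[d["fx"],0,d["cx"]],[0,d["fy"],d["cy"]],[0,0,1]]);return d
def ray(d,uv):
    p=cv2.undistortPoints(np.array(uv,float).reshape(-1,1,2),d["K"],np.array(d["dist"],float)).reshape(-1,2)
    E=np.array(d["extrinsics"]);r=np.c_[p,np.ones(len(p))]@E[:3,:3].T
    return E[:3,3],r
def plane(d,uv,z):
    o,r=ray(d,uv);return o+r*((z-o[2])/r[:,2])[:,None]
def blob(d,roi,smax=60,vmin=110):
    """outer contour (full-image px) of the largest pale blob in roi=(u0,v0,u1,v1)"""
    u0,v0,u1,v1=roi;S=4
    im=cv2.resize(d["img"][v0:v1,u0:u1],None,fx=S,fy=S,interpolation=cv2.INTER_CUBIC)
    h=cv2.cvtColor(im,cv2.COLOR_RGB2HSV)
    m=((h[...,1]<smax)&(h[...,2]>vmin)).astype(np.uint8)
    c=max(cv2.findContours(m,cv2.RETR_EXTERNAL,cv2.CHAIN_APPROX_NONE)[0],key=cv2.contourArea)[:,0]
    return (cv2.convexHull(c)[:,0]+.5)/S-.5+[u0,v0]
def circ(d,roi,z,**k):
    P=plane(d,blob(d,roi,**k),z)[:,:2]
    (c,r)=cv2.minEnclosingCircle(P.astype(np.float32));e=cv2.fitEllipse(P.astype(np.float32))
    return np.round(c,1),round(2*r,1),np.round(e[0],1),np.round(e[1],1)
E
python3 - <<'E'
from h import *
t=cam("top");s=cam("scene")
print("saucer t",circ(t,(280,205,340,262),16,vmin=150));print("saucer s",circ(s,(258,188,322,230),16,vmin=150))
print("filter t",circ(t,(254,157,294,197),10.5));print("press t",circ(t,(364,218,390,245),5));print("lid t",circ(t,(236,216,265,246),0))
print("press s",circ(s,(326,243,354,262),5))
print("glass t",circ(t,(338,165,364,190),62,smax=95,vmin=100))
# by-eye: glass rim centre/foot in crops -> px
gt=[190+464/2.889,155+62/2.889]; 
print("glass eye t rim62",plane(t,[gt],62))
gs=[[220+333/2.308,140+(408-289)/2.308]]
print("glass eye s rim62",plane(s,gs,62), "foot", plane(s,[[220+331/2.308,140+(444-289)/2.308]],3))
for n,uv in dict(lidk=(259,175),).items(): print(n,plane(s,[uv],43))
E
```

```text
saucer t (array([441.8,   9.8]), 148.5, array([441.8,   9.8]), array([147.1, 147.5]))
saucer s (array([436.9,  10.9]), 149.3, array([436.5,  11.2]), array([145.7, 148.7]))
filter t (array([618.5, 118.7]), 96.2, array([618.4, 118.7]), array([94.9, 95.4]))
press t (array([ 449.4, -203.8]), 49.4, array([ 449.4, -203.7]), array([48.2, 49.1]))
lid t (array([450.6, 192.6]), 74.2, array([450. , 192.4]), array([72.2, 73.3]))
press s (array([ 446.4, -198.1]), 61.8, array([ 446.3, -200. ]), array([46.4, 61.3]))
glass t (array([ 612.2, -115.6]), 54.4, array([ 611.9, -115.7]), array([51.8, 53.6]))
glass eye t rim62 [[ 611.16035443 -117.43989977   62.        ]]
glass eye s rim62 [[ 614.37262393 -107.35029957   62.        ]] foot [[ 617.35958936 -104.39939825    3.        ]]
lidk [[443.03559991 180.2105782   43.        ]]
```

```bash
python3 - <<'E'
from h import *
t=cam("top");s=cam("scene")
print("filter s",circ(s,(298,152,334,186),10.5))
print("lid s",circ(s,(244,168,274,194),0))
E=np.linalg.inv(s["extrinsics"])
def pj(d,P):
    E=np.linalg.inv(np.array(d["extrinsics"]));return cv2.projectPoints(np.array(P,float).reshape(-1,1,3),cv2.Rodrigues(E[:3,:3])[0],E[:3,3],d["K"],np.array(d["dist"],float))[0].reshape(-1,2)
a=np.linspace(0,2*np.pi,60)
C=lambda x,y,z,r:np.c_[x+r*np.cos(a),y+r*np.sin(a),0*a+z]
ims=[]
for d,roi in((s,(325,170,405,270)),(s,(235,140,335,240)),(t,(330,150,400,250))):
    u0,v0,u1,v1=roi;S=6 if d is s else 6
    im=cv2.resize(d["img"][v0:v1,u0:u1,::-1],None,fx=4,fy=4,interpolation=cv2.INTER_CUBIC)
    for c in (C(611,-117,62,24.5),C(611,-117,0,19),C(618.5,118.7,10.5,46),C(618.5,118.7,51.5,29),C(450.5,192.5,0,36),C(449.4,-203.8,5,23),C(449.4,-203.8,54,7)):
        cv2.polylines(im,[np.round((pj(d,c)-[u0,v0]+.5)*4).astype(int)],True,(0,255,255),1)
    ims.append(im[:400])
im=np.hstack(ims);print(im.shape)
cv2.imwrite("pics/ov.png",cv2.resize(im,(800,int(im.shape[0]*800/im.shape[1]))))
E
```

```text
filter s (array([612.2, 120.4]), 98.6, array([613.5, 120.6]), array([94.7, 99.4]))
lid s (array([452.5, 207.8]), 102.4, array([451.2, 205.7]), array([ 71.6, 106.7]))
(400, 1000, 3)
```

View pics/ov.png

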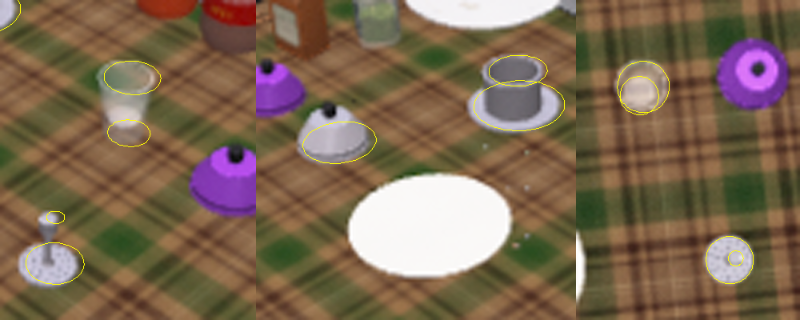

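The two views agree within 5 mm, with the overlay circles in the scene picture all shifted the same way by about 1.5 px. Averages: saucer (439.5,10.5), filter (616,119.5), glass (609,-116), press (447,-203), lid (448,193). I'll centre each part by squeezing it twice, at 90° to each other. First I turn to yaw 180 and go above the glass.

```bash
python3 -m jog '0 0 0 0 0 -0.1295 -1; 0 0 0 0 0 -0.1295 -1; 0 0 0 0 0 -0.1295 -1' 40
python3 -m jog '-0.286 -0.513 0 0 0 0 -1; -0.286 -0.513 0 0 0 0 -1; -0.286 -0.513 0 0 0 0 -1; -0.286 -0.513 0 0 0 0 -1; -0.286 -0.513 0 0 0 0 -1'
python3 -m jog '-0.286 -0.513 0 0 0 0 -1; -0.286 -0.513 0 0 0 0 -1; -0.286 -0.513 0 0 0 0 -1; -0.286 -0.513 0 0 0 0 -1; -0.286 -0.513 0 0 0 0 -1'
python3 -m jog '-0.286 -0.513 0 0 0 0 -1; -0.286 -0.513 0 0 0 0 -1; -0.286 -0.513 0 0 0 0 -1; 0 0 0 0 0 0 -1'
```

```text
time: 0.68
tool_pos: [237.4, 551.0, 404.6]
tcp_rot: [-180.0, -0.0, -179.7]
ft_force: [0.3, -0.9, 0.2]
finger_gap: 85.4
grip_force: 0.0
time: 1.3
tool_pos: [380.9, 292.8, 404.8]
tcp_rot: [180.0, 0.0, -180.0]
ft_force: [1.3, 0.7, 0.2]
finger_gap: 85.5
grip_force: 0.0
time: 1.92
tool_pos: [524.0, 36.2, 404.9]
tcp_rot: [180.0, 0.0, 180.0]
ft_force: [1.1, 0.4, 0.4]
finger_gap: 85.7
grip_force: 0.0
time: 2.42
tool_pos: [610.0, -119.7, 403.2]
tcp_rot: [-180.0, -0.1, 179.8]
ft_force: [-0.6, 0.7, -0.4]
finger_gap: 85.6
grip_force: 0.0
```

```bash
python3 -m jog '0.01 0.037 0.6 0 0 0 -1; 0 0 0.6 0 0 0 -1; 0 0 0 0 0 0 -1'
python3 - <<'E'
from h import *
s=cam("scene");cv2.imwrite("pics/a1.png",cv2.resize(s["img"][120:270,290:470,::-1],None,fx=3.5,fy=3.5,interpolation=cv2.INTER_CUBIC))
E
```

```text
time: 2.8
tool_pos: [605.3, -110.7, 278.6]
tcp_rot: [179.8, -0.7, -180.0]
ft_force: [-0.2, 0.7, -0.9]
finger_gap: 85.4
grip_force: 0.0
```

View pics/a1.png

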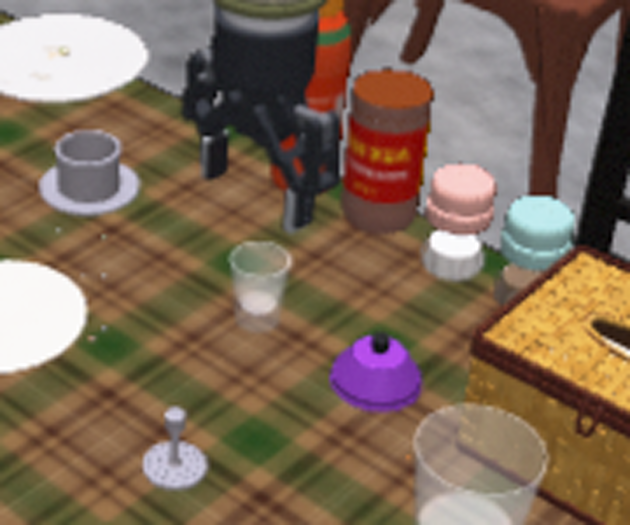

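Fingertips are at crop (213,172) and (297,225), midpoint (255,199). The glass rim centre is at (261,257), directly below. I compare the fingertip pixel with the known TCP position to fix the camera bias.

```bash
python3 - <<'E'
from h import *
s=cam("scene");f=lambda u,v:[290+u/3.5-.36,120+v/3.5-.36]
print(sense()["tool_pos"])
for z in(116,106): print("tips",z,plane(s,[f(255,199)],z))
print("rim",plane(s,[f(261,257)],62),"foot",plane(s,[f(258,318)],1))
E
```

```text
[ 608.44316507 -111.69952359  286.20324274]
tips 116 [[ 605.54905658 -106.17333638  116.        ]]
tips 106 [[615.9707859  -95.56301269 106.        ]]
rim [[ 609.35461606 -112.44033418   62.        ]] foot [[ 608.47765541 -113.81850761    1.        ]]
```

```bash
python3 -m jog '0 -0.018 0.3 0 0 0 -1; 0 0 0.3 0 0 0 -1; 0 0 0.297 0 0 0 -1; 0 0 0 0 0 0 -1'; python3 -m jog '0 0 0 0 0 0 1; 0 0 0 0 0 0 1; 0 0 0 0 0 0 1; 0 0 0 0 0 0 1; 0 0 0 0 0 0 1' 20
```

```text
time: 3.4
tool_pos: [608.7, -113.8, 196.3]
tcp_rot: [-180.0, 0.0, -180.0]
ft_force: [0.3, 0.7, 0.3]
finger_gap: 85.4
grip_force: 0.0
time: 4.03
tool_pos: [609.5, -114.2, 197.8]
tcp_rot: [-179.9, 0.2, -180.0]
ft_force: [-0.2, 0.8, 7.7]
finger_gap: 46.2
grip_force: 19.6
```

```bash
python3 -m jog '0 0 0 0 0 0 -1; 0 0 0 0 0 0 -1; 0 0 0 0 0 0 -1; 0 0 0 0 0 0.1667 -1; 0 0 0 0 0 0.1667 -1'; python3 -m jog '0 0 0 0 0 0.1667 -1; 0 0 0 0 0 0.1667 -1; 0 0 0 0 0 0.1667 -1; 0 0 0 0 0 0.1667 -1; 0 0 0 0 0 0.1667 -1';  python3 -m jog '0 0 0 0 0 0.1667 -1; 0 0 0 0 0 0.1667 -1; 0 0 0 0 0 0 -1'; python3 -m jog '0 0 0 0 0 0 1; 0 0 0 0 0 0 1; 0 0 0 0 0 0 1; 0 0 0 0 0 0 1; 0 0 0 0 0 0 1' 30
```

```text
time: 4.65
tool_pos: [608.1, -113.9, 194.8]
tcp_rot: [-180.0, -0.0, 159.7]
ft_force: [0.7, 0.0, -0.6]
finger_gap: 85.1
grip_force: 0.0
time: 5.28
tool_pos: [608.1, -113.9, 194.8]
tcp_rot: [-180.0, -0.0, 109.7]
ft_force: [0.5, -0.7, 0.5]
finger_gap: 85.4
grip_force: 0.0
time: 5.65
tool_pos: [608.1, -113.9, 194.8]
tcp_rot: [-180.0, -0.0, 90.0]
ft_force: [0.3, 0.1, -0.0]
finger_gap: 85.6
grip_force: 0.0
time: 6.28
tool_pos: [608.3, -114.0, 195.2]
tcp_rot: [180.0, 0.0, 90.0]
ft_force: [-0.3, -0.0, 3.6]
finger_gap: 46.5
grip_force: 30.7
```

```bash
python3 -m jog '0 0 -0.2 0 0 0 1; 0 0 -0.4 0 0 0 1; 0 0 0 0 0 0 1'; python3 -m jog '0.251 -0.339 0 0 0 0 1; 0.251 -0.339 0 0 0 0 1; 0.251 -0.339 0 0 0 0 1; 0.251 -0.339 0 0 0 0 1; 0.251 -0.339 0 0 0 0 1'; python3 -m jog '0 0 0 0 0 0 1; 0 0 0.25 0 0 0 1; 0 0 0.15 0 0 0 1; 0 0 0.05 0 0 0 1; 0 0 0 0 0 0 1'
python3 - <<'E'
from h import *
s=cam("scene");cv2.imwrite("pics/b1.png",cv2.resize(s["img"][120:270,220:400,::-1],None,fx=3.5,fy=3.5,interpolation=cv2.INTER_CUBIC))
E
```

```text
time: 6.65
tool_pos: [610.2, -114.4, 260.7]
tcp_rot: [179.5, 0.1, 90.0]
ft_force: [0.5, -0.4, 0.0]
finger_gap: 46.3
grip_force: 31.0
time: 7.28
tool_pos: [437.5, 12.3, 255.0]
tcp_rot: [-180.0, -0.0, 90.0]
ft_force: [0.8, 1.1, 0.3]
finger_gap: 46.6
grip_force: 31.1
time: 7.9
tool_pos: [438.9, 11.4, 209.8]
tcp_rot: [-180.0, -0.0, 90.0]
ft_force: [-0.3, 0.5, 0.2]
finger_gap: 46.6
grip_force: 31.1
```

View pics/b1.png

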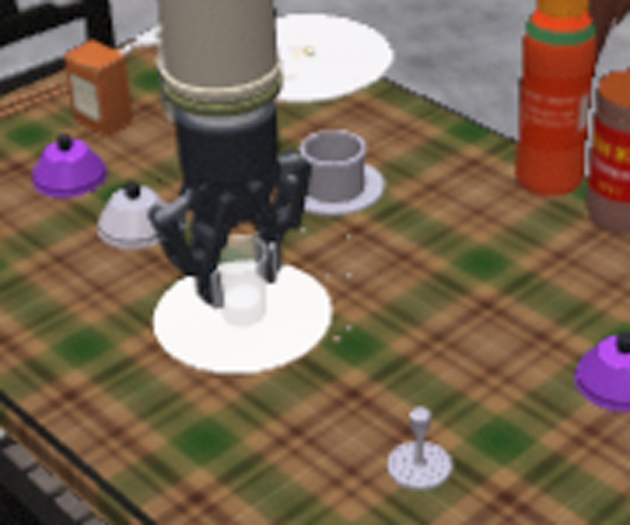

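The glass hangs about 5 mm over the middle of the saucer: foot near (243,308), saucer centre (242,315). I lower and release it, then move on to the filter.

```bash
python3 -m jog '0 0 0.03 0 0 0 1; 0 0 0.023 0 0 0 1; 0 0 0 0 0 0 1; 0 0 0 0 0 0 1'; python3 -m jog '0 0 0 0 0 0 -1; 0 0 0 0 0 0 -1; 0 0 0 0 0 0 -1; 0 0 0 0 0 0 -1'; python3 -m jog '0 0 -0.3 0 0 0 -1; 0 0 -0.4 0 0 0 -1; 0 0 0 0 0 0 -1'; python3 -m jog '0.218 0.353 0 0 0 0 -1; 0.218 0.353 0 0 0 0 -1; 0.218 0.353 0 0 0 0 -1; 0.218 0.353 0 0 0 0 -1; 0.218 0.353 0 0 0 0 -1'; python3 -m jog '0 0 0 0 0 0 -1; 0 0 0 0 0 0 -1'
python3 - <<'E'
from h import *
s=cam("scene");cv2.imwrite("pics/c1.png",cv2.resize(s["img"][110:240,230:370,::-1],None,fx=4.5,fy=4.5,interpolation=cv2.INTER_CUBIC))
E
```

```text
time: 8.45
tool_pos: [438.8, 11.6, 204.8]
tcp_rot: [180.0, -0.0, 90.0]
ft_force: [-0.1, 0.1, -0.6]
finger_gap: 46.4
grip_force: 31.2
time: 8.95
tool_pos: [438.8, 11.6, 204.7]
tcp_rot: [180.0, 0.0, 90.0]
ft_force: [0.6, -0.6, -0.2]
finger_gap: 85.4
grip_force: 0.0
time: 9.32
tool_pos: [440.4, 11.4, 278.3]
tcp_rot: [179.6, 0.0, 90.0]
ft_force: [0.4, -0.0, -0.9]
finger_gap: 85.5
grip_force: 0.0
time: 9.95
tool_pos: [616.0, 121.3, 273.2]
tcp_rot: [-179.9, 0.0, 90.0]
ft_force: [-0.7, -0.5, 1.3]
finger_gap: 85.2
grip_force: 0.0
time: 10.2
tool_pos: [614.7, 120.4, 273.3]
tcp_rot: [-179.9, 0.0, 90.0]
ft_force: [-1.0, -1.1, 0.4]
finger_gap: 85.2
grip_force: 0.0
```

View pics/c1.png

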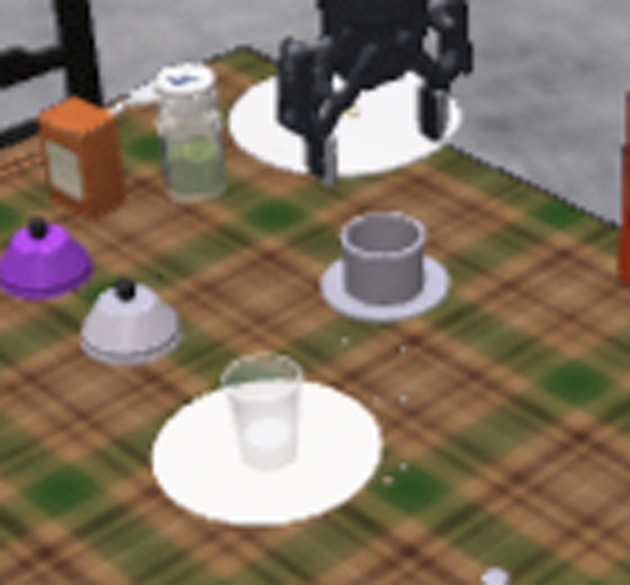

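The glass stands mid-saucer: foot (268,452), saucer centre (267,450). The gripper is above the filter, so I descend and squeeze twice.

```bash
python3 -m jog '0 0 0.4 0 0 0 -1; 0 0 0.3 0 0 0 -1; 0 0 0.1 0 0 0 -1; 0 0 0.03 0 0 0 -1; 0 0 0 0 0 0 -1'; python3 -m jog '0 0 0 0 0 0 1; 0 0 0 0 0 0 1; 0 0 0 0 0 0 1; 0 0 0 0 0 0 1; 0 0 0 0 0 0 1' 20;  python3 -m jog '0 0 0 0 0 0 -1; 0 0 0 0 0 0 -1; 0 0 0 0 0 0 -1; 0 0 0 0 0 -0.1667 -1; 0 0 0 0 0 -0.1667 -1'; python3 -m jog '0 0 0 0 0 -0.1667 -1; 0 0 0 0 0 -0.1667 -1; 0 0 0 0 0 -0.1667 -1; 0 0 0 0 0 -0.1667 -1; 0 0 0 0 0 -0.1667 -1';  python3 -m jog '0 0 0 0 0 -0.1667 -1; 0 0 0 0 0 -0.1667 -1; 0 0 0 0 0 0 -1'; python3 -m jog '0 0 0 0 0 0 1; 0 0 0 0 0 0 1; 0 0 0 0 0 0 1; 0 0 0 0 0 0 1; 0 0 0 0 0 0 1' 35
```

```text
time: 10.88
tool_pos: [615.8, 120.5, 193.2]
tcp_rot: [179.9, -0.0, 90.0]
ft_force: [0.4, -0.1, 0.1]
finger_gap: 85.5
grip_force: 0.0
time: 11.5
tool_pos: [615.8, 120.7, 193.0]
tcp_rot: [179.9, -0.0, 90.0]
ft_force: [-2.2, 0.3, 6.4]
finger_gap: 56.4
grip_force: 21.4
time: 12.12
tool_pos: [615.2, 120.6, 191.5]
tcp_rot: [-180.0, -0.0, 110.3]
ft_force: [-0.3, 0.5, -0.1]
finger_gap: 85.3
grip_force: 0.0
time: 12.75
tool_pos: [615.2, 120.5, 191.5]
tcp_rot: [-180.0, -0.0, 160.3]
ft_force: [0.4, -0.3, 0.9]
finger_gap: 85.1
grip_force: 0.0
time: 13.12
tool_pos: [615.2, 120.5, 191.5]
tcp_rot: [-180.0, -0.0, 179.9]
ft_force: [-0.2, 0.0, 0.6]
finger_gap: 85.1
grip_force: 0.0
time: 13.75
tool_pos: [615.5, 120.6, 192.0]
tcp_rot: [180.0, 0.0, 180.0]
ft_force: [0.4, 0.6, 3.1]
finger_gap: 57.9
grip_force: 37.9
```

```bash
python3 -m jog '0 0 -0.2 0 0 0 1; 0 0 -0.45 0 0 0 1; 0 0 -0.45 0 0 0 1; 0 0 0 0 0 0 1'; python3 -m jog '0.353 -0.218 0 0 0 0 1; 0.353 -0.218 0 0 0 0 1; 0.353 -0.218 0 0 0 0 1; 0.353 -0.218 0 0 0 0 1; 0.353 -0.218 0 0 0 0 1'; python3 -m jog '0 0 0 0 0 0 1; 0 0 0.2 0 0 0 1; 0 0 0.1 0 0 0 1; 0 0 0 0 0 0 1;0 0 0 0 0 0 1'
python3 - <<'E'
from h import *
s=cam("scene");cv2.imwrite("pics/d1.png",cv2.resize(s["img"][110:240,230:370,::-1],None,fx=4.5,fy=4.5,interpolation=cv2.INTER_CUBIC))
E
```

```text
time: 14.25
tool_pos: [617.1, 120.8, 308.4]
tcp_rot: [179.9, 0.5, 180.0]
ft_force: [0.0, -0.1, -0.6]
finger_gap: 58.2
grip_force: 37.9
time: 14.88
tool_pos: [437.2, 11.0, 301.3]
tcp_rot: [-180.0, -0.1, -180.0]
ft_force: [-0.3, -1.1, -0.4]
finger_gap: 58.0
grip_force: 37.9
time: 15.5
tool_pos: [439.1, 11.7, 272.1]
tcp_rot: [180.0, 0.0, -180.0]
ft_force: [0.3, -0.3, -0.7]
finger_gap: 57.8
grip_force: 38.0
```

View pics/d1.png

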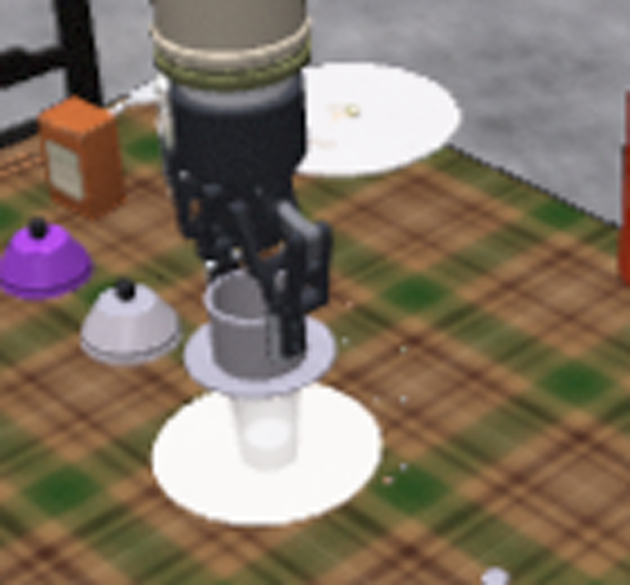

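The filter hangs level over the glass: flange centre (260,352), and the glass axis extended up passes through it. Lowering.

```bash
python3 -m jog '0 0 0.06 0 0 0 1; 0 0 0.04 0 0 0 1; 0 0 0.03 0 0 0 1; 0 0 0.02 0 0 0 1; 0 0 0 0 0 0 1'; python3 -m jog '0 0 0.005 0 0 0 1;0 0 0 0 0 0 1'
```

```text
time: 16.18
tool_pos: [439.0, 11.5, 257.0]
tcp_rot: [-180.0, 0.0, 180.0]
ft_force: [0.0, 0.2, 1.1]
finger_gap: 58.1
grip_force: 38.1
time: 16.42
tool_pos: [439.1, 11.5, 256.8]
tcp_rot: [-180.0, 0.1, -180.0]
ft_force: [-1.7, -0.5, 4.7]
finger_gap: 57.9
grip_force: 38.5
```

```bash
python3 -m jog '0 0 0 0 0 0 -1; 0 0 0 0 0 0 -1; 0 0 0 0 0 0 -1; 0 0 0 0 0 0 -1'; python3 -m jog '0 0 -0.3 0 0 0 -1; 0 0 -0.43 0 0 0 -1; 0 0 0 0 0 0 -1'; python3 -m jog '-0.014 -0.427 0 0 0 0 -1; -0.014 -0.427 0 0 0 0 -1; -0.014 -0.427 0 0 0 0 -1; -0.014 -0.427 0 0 0 0 -1; -0.014 -0.427 0 0 0 0 -1'; python3 -m jog '0 0 0 0 0 0 -1; 0 0 0.4 0 0 0 -1;0 0 0 0 0 0 -1; 0 0 0 0 0 0 -1'
python3 - <<'E'
from h import *
s=cam("scene");cv2.imwrite("pics/e1.png",cv2.resize(s["img"][120:280,240:400,::-1],None,fx=3.7,fy=3.7,interpolation=cv2.INTER_CUBIC))
E
```

```text
time: 16.92
tool_pos: [438.7, 11.6, 256.1]
tcp_rot: [180.0, -0.0, -180.0]
ft_force: [-0.5, 0.1, -0.4]
finger_gap: 85.2
grip_force: 0.0
time: 17.3
tool_pos: [440.2, 11.5, 333.1]
tcp_rot: [-180.0, 0.4, -180.0]
ft_force: [0.3, -0.0, 0.1]
finger_gap: 85.5
grip_force: 0.0
time: 17.92
tool_pos: [445.4, -203.2, 328.3]
tcp_rot: [180.0, -0.0, -180.0]
ft_force: [1.2, 0.4, 1.2]
finger_gap: 85.2
grip_force: 0.0
time: 18.42
tool_pos: [445.9, -201.3, 289.7]
tcp_rot: [180.0, -0.0, -180.0]
ft_force: [0.2, 0.4, -0.5]
finger_gap: 85.4
grip_force: 0.0
```

View pics/e1.png

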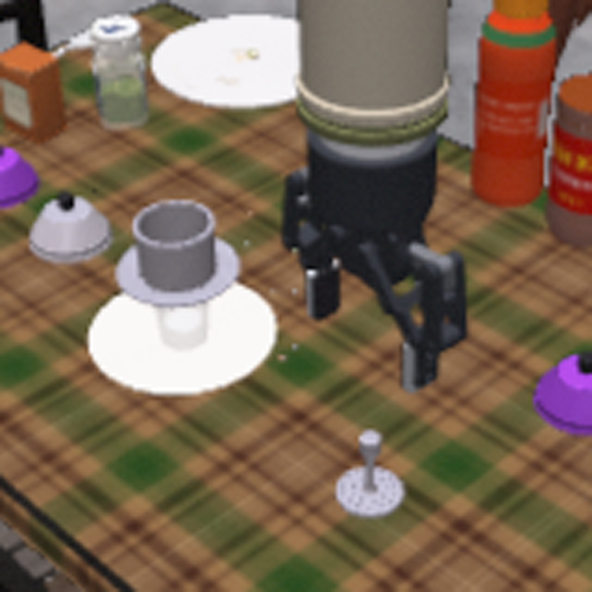

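The filter sits flat on the glass: flange level at (178,270), glass foot (184,335). The press knob (370,440) lies below the fingertip midpoint (370,353). Squeezing the knob twice.

```bash
python3 -m jog '0 0 0.4 0 0 0 -1; 0 0 0.3 0 0 0 -1; 0 0 0.067 0 0 0 -1; 0 0 0 0 0 0 -1'; python3 -m jog '0 0 0 0 0 0 1; 0 0 0 0 0 0 1; 0 0 0 0 0 0 1; 0 0 0 0 0 0 1; 0 0 0 0 0 0 1' 20; python3 -m jog '0 0 0 0 0 0 1; 0 0 0 0 0 0 1';  python3 -m jog '0 0 0 0 0 0 -1; 0 0 0 0 0 0 -1; 0 0 0 0 0 0 -1; 0 0 0 0 0 0.1667 -1; 0 0 0 0 0 0.1667 -1'; python3 -m jog '0 0 0 0 0 0.1667 -1; 0 0 0 0 0 0.1667 -1; 0 0 0 0 0 0.1667 -1; 0 0 0 0 0 0.1667 -1; 0 0 0 0 0 0.1667 -1';  python3 -m jog '0 0 0 0 0 0.1667 -1; 0 0 0 0 0 0.1667 -1; 0 0 0 0 0 0 -1'; python3 -m jog '0 0 0 0 0 0 1; 0 0 0 0 0 0 1; 0 0 0 0 0 0 1; 0 0 0 0 0 0 1; 0 0 0 0 0 0 1' 30;python3 -m jog '0 0 0 0 0 0 1; 0 0 0 0 0 0 1'
python3 - <<'E'
from h import *
s=cam("scene");cv2.imwrite("pics/f1.png",cv2.resize(s["img"][190:280,290:400,::-1],None,fx=5,fy=5,interpolation=cv2.INTER_CUBIC))
E
```

```text
time: 18.98
tool_pos: [446.3, -202.1, 213.7]
tcp_rot: [-180.0, 0.1, -180.0]
ft_force: [-0.4, 0.9, -1.2]
finger_gap: 85.6
grip_force: 0.0
time: 19.6
tool_pos: [445.9, -201.9, 212.8]
tcp_rot: [180.0, 0.0, -180.0]
ft_force: [-0.8, 0.7, 4.3]
finger_gap: 12.6
grip_force: 20.1
time: 19.85
tool_pos: [445.9, -202.0, 212.8]
tcp_rot: [-180.0, 0.0, -180.0]
ft_force: [-0.6, 2.1, 4.3]
finger_gap: 12.9
grip_force: 20.2
time: 20.48
tool_pos: [445.7, -202.0, 212.4]
tcp_rot: [-180.0, -0.0, 159.7]
ft_force: [1.2, -0.2, 0.3]
finger_gap: 85.4
grip_force: 0.0
time: 21.1
tool_pos: [445.7, -201.9, 212.4]
tcp_rot: [-180.0, -0.0, 109.7]
ft_force: [-0.1, -0.4, -0.4]
finger_gap: 85.7
grip_force: 0.0
time: 21.48
tool_pos: [445.7, -201.9, 212.4]
tcp_rot: [-180.0, 0.0, 90.0]
ft_force: [-0.9, -0.0, 0.7]
finger_gap: 85.2
grip_force: 0.0
time: 22.1
tool_pos: [445.8, -202.0, 212.5]
tcp_rot: [180.0, 0.0, 90.0]
ft_force: [-0.2, -0.9, 0.1]
finger_gap: 11.9
grip_force: 29.2
time: 22.35
tool_pos: [445.8, -201.9, 212.5]
tcp_rot: [180.0, 0.0, 90.0]
ft_force: [0.4, -0.7, -0.3]
finger_gap: 12.2
grip_force: 29.2
```

View pics/f1.png

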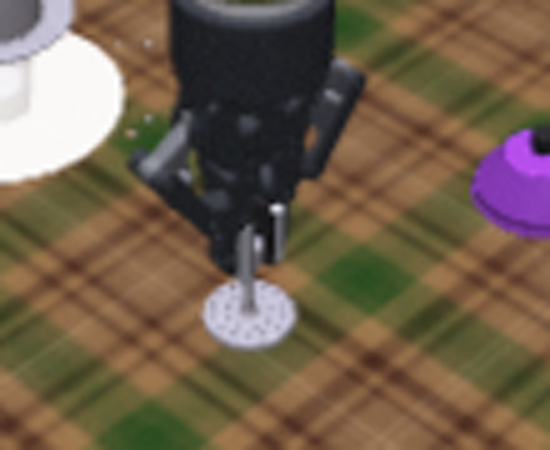

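The press is held upright by the knob, stem vertical at (248,270). Lifting it over the filter.

```bash
python3 -m jog '0 0 -0.15 0 0 0 1; 0 0 -0.4 0 0 0 1; 0 0 -0.4 0 0 0 1; 0 0 -0.4 0 0 0 1; 0 0 0 0 0 0 1'; python3 -m jog '0.427 -0.014 0 0 0 0 1; 0.427 -0.014 0 0 0 0 1; 0.427 -0.014 0 0 0 0 1; 0.427 -0.014 0 0 0 0 1; 0.427 -0.014 0 0 0 0 1'; python3 -m jog '0 0 0 0 0 0 1; 0 0 0.1 0 0 0 1;0 0 0 0 0 0 1; 0 0 0 0 0 0 1'
python3 - <<'E'
from h import *
s=cam("scene");cv2.imwrite("pics/g1.png",cv2.resize(s["img"][120:240,230:350,::-1],None,fx=5,fy=5,interpolation=cv2.INTER_CUBIC)[:600])
E
```

```text
time: 23.02
tool_pos: [446.9, -202.6, 352.9]
tcp_rot: [179.6, 0.2, 90.0]
ft_force: [-0.1, -0.1, -0.9]
finger_gap: 12.1
grip_force: 29.3
time: 23.65
tool_pos: [438.3, 12.9, 347.2]
tcp_rot: [-180.0, -0.0, 90.0]
ft_force: [1.0, 0.2, -0.3]
finger_gap: 12.4
grip_force: 29.3
time: 24.15
tool_pos: [438.8, 10.7, 337.1]
tcp_rot: [-180.0, 0.0, 89.9]
ft_force: [0.5, -0.2, 0.9]
finger_gap: 12.4
grip_force: 29.3
```

View pics/g1.png

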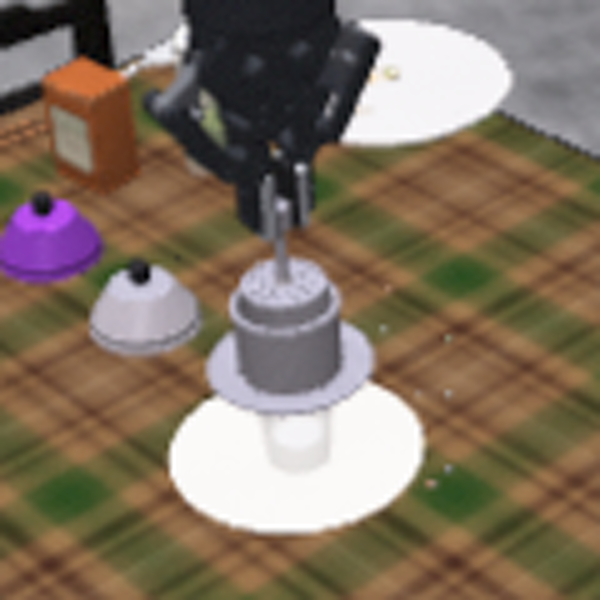

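The press disc (286,285) is level above the chamber mouth (286,303). Lowering.

```bash
python3 -m jog '0 0 0.1 0 0 0 1; 0 0 0.1 0 0 0 1; 0 0 0.1 0 0 0 1; 0 0 0.08 0 0 0 1; 0 0 0 0 0 0 1'; python3 -m jog '0 0 0.06 0 0 0 1;0 0 0.025 0 0 0 1;0 0 0 0 0 0 1;0 0 0 0 0 0 1'
```

```text
time: 24.82
tool_pos: [438.5, 11.6, 298.5]
tcp_rot: [-179.9, -0.0, 90.0]
ft_force: [-0.4, 1.0, -0.0]
finger_gap: 12.4
grip_force: 29.3
time: 25.32
tool_pos: [438.9, 11.6, 291.2]
tcp_rot: [180.0, 0.0, 90.0]
ft_force: [0.3, 1.1, -0.7]
finger_gap: 12.2
grip_force: 29.3
```

```bash
python3 -m jog '0 0 0.01 0 0 0 1;0 0 0.008 0 0 0 1;0 0 0 0 0 0 1'; python3 -m jog '0 0 0 0 0 0 -1; 0 0 0 0 0 0 -1; 0 0 0 0 0 0 -1; 0 0 0 0 0 0 -1; 0 0 0 0 0 0 -1'; python3 -m jog '0 0 -0.2 0 0 0 -1; 0 0 -0.3 0 0 0 -1; 0 0 -0.2 0 0 0 -1; 0 0 0 0 0 0 -1'; python3 -m jog '0.366 0.016 0 0 0 0 -1; 0.366 0.016 0 0 0 0 -1; 0.366 0.016 0 0 0 0 -1; 0.366 0.016 0 0 0 0 -1; 0.366 0.016 0 0 0 0 -1'; python3 -m jog '0 0 0 0 0 0 -1; 0 0 0.4 0 0 0 -1; 0 0 0.4 0 0 0 -1; 0 0 0 0 0 0 -1; 0 0 0 0 0 0 -1'
python3 - <<'E'
from h import *
s=cam("scene");cv2.imwrite("pics/i1.png",cv2.resize(s["img"][100:240,220:360,::-1],None,fx=4.2,fy=4.2,interpolation=cv2.INTER_CUBIC))
E
```

```text
time: 25.7
tool_pos: [438.8, 11.6, 289.1]
tcp_rot: [-180.0, 0.0, 90.0]
ft_force: [-0.1, 0.3, -0.6]
finger_gap: 12.1
grip_force: 29.3
time: 26.32
tool_pos: [438.9, 11.6, 289.2]
tcp_rot: [180.0, -0.0, 90.0]
ft_force: [-0.1, -0.7, 0.7]
finger_gap: 85.4
grip_force: 0.0
time: 26.82
tool_pos: [439.5, 11.5, 360.9]
tcp_rot: [179.8, 0.0, 90.0]
ft_force: [-0.3, 0.4, -0.8]
finger_gap: 85.7
grip_force: 0.0
time: 27.45
tool_pos: [446.4, 195.7, 357.6]
tcp_rot: [-179.9, 0.0, 90.0]
ft_force: [-0.1, -0.1, 0.7]
finger_gap: 85.2
grip_force: 0.0
time: 28.08
tool_pos: [447.3, 194.1, 280.2]
tcp_rot: [180.0, -0.0, 89.9]
ft_force: [0.7, -0.2, 1.0]
finger_gap: 85.6
grip_force: 0.0
```

View pics/i1.png

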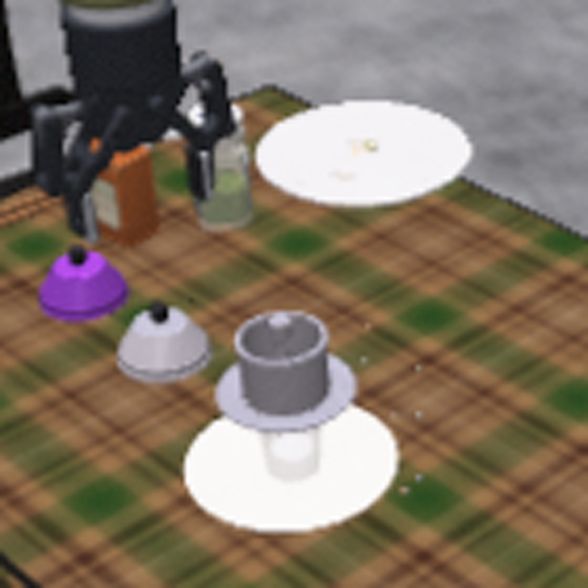

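The press is inside the filter: knob at (282,325), just out of the chamber. The fingertip midpoint (147,219) is above the silver lid's knob (158,312). Squeezing the knob twice.

```bash
python3 -m jog '0 0 0.4 0 0 0 -1; 0 0 0.25 0 0 0 -1; 0 0 0.08 0 0 0 -1; 0 0 0.01 0 0 0 -1; 0 0 0 0 0 0 -1'; python3 -m jog '0 0 0 0 0 0 1; 0 0 0 0 0 0 1; 0 0 0 0 0 0 1; 0 0 0 0 0 0 1; 0 0 0 0 0 0 1' 20; python3 -m jog '0 0 0 0 0 0 1; 0 0 0 0 0 0 1';  python3 -m jog '0 0 0 0 0 0 -1; 0 0 0 0 0 0 -1; 0 0 0 0 0 0 -1; 0 0 0 0 0 -0.1667 -1; 0 0 0 0 0 -0.1667 -1'; python3 -m jog '0 0 0 0 0 -0.1667 -1; 0 0 0 0 0 -0.1667 -1; 0 0 0 0 0 -0.1667 -1; 0 0 0 0 0 -0.1667 -1; 0 0 0 0 0 -0.1667 -1';  python3 -m jog '0 0 0 0 0 -0.1667 -1; 0 0 0 0 0 -0.1667 -1; 0 0 0 0 0 0 -1'; python3 -m jog '0 0 0 0 0 0 1; 0 0 0 0 0 0 1; 0 0 0 0 0 0 1; 0 0 0 0 0 0 1; 0 0 0 0 0 0 1' 30;python3 -m jog '0 0 0 0 0 0 1; 0 0 0 0 0 0 1'
```

```text
time: 28.75
tool_pos: [447.8, 194.8, 206.8]
tcp_rot: [179.9, -0.0, 90.0]
ft_force: [-0.3, -0.0, -0.1]
finger_gap: 85.4
grip_force: 0.0
time: 29.38
tool_pos: [446.9, 194.5, 205.2]
tcp_rot: [-180.0, 0.0, 90.0]
ft_force: [-1.2, -0.9, 1.1]
finger_gap: 12.8
grip_force: 19.5
time: 29.62
tool_pos: [446.9, 194.6, 205.2]
tcp_rot: [-180.0, -0.0, 90.0]
ft_force: [-0.8, 0.1, 2.5]
finger_gap: 12.8
grip_force: 19.5
time: 30.25
tool_pos: [446.9, 194.5, 205.2]
tcp_rot: [-180.0, -0.0, 110.3]
ft_force: [0.2, -0.5, 0.3]
finger_gap: 85.6
grip_force: 0.0
time: 30.88
tool_pos: [446.9, 194.6, 205.2]
tcp_rot: [180.0, 0.0, 160.3]
ft_force: [-0.9, -0.7, -0.5]
finger_gap: 85.1
grip_force: 0.0
time: 31.25
tool_pos: [446.9, 194.5, 205.2]
tcp_rot: [-180.0, -0.0, 179.9]
ft_force: [-0.0, 0.2, -0.1]
finger_gap: 85.6
grip_force: 0.0
time: 31.88
tool_pos: [446.9, 194.6, 205.3]
tcp_rot: [180.0, 0.0, 180.0]
ft_force: [-0.3, -0.4, 0.6]
finger_gap: 12.1
grip_force: 29.2
time: 32.12
tool_pos: [446.9, 194.6, 205.3]
tcp_rot: [180.0, 0.0, -180.0]
ft_force: [-0.7, -0.4, 1.6]
finger_gap: 12.0
grip_force: 29.3
```

```bash
python3 -m jog '0 0 -0.15 0 0 0 1; 0 0 -0.45 0 0 0 1; 0 0 -0.45 0 0 0 1; 0 0 -0.45 0 0 0 1; 0 0 0 0 0 0 1'; python3 -m jog '0.016 -0.366 0 0 0 0 1; 0.016 -0.366 0 0 0 0 1; 0.016 -0.366 0 0 0 0 1; 0.016 -0.366 0 0 0 0 1; 0.016 -0.366 0 0 0 0 1'; python3 -m jog '0 0 0 0 0 0 1; 0 0 0.1 0 0 0 1;0 0 0 0 0 0 1; 0 0 0 0 0 0 1'
python3 - <<'E'
from h import *
s=cam("scene");cv2.imwrite("pics/j1.png",cv2.resize(s["img"][100:240,230:350,::-1],None,fx=4.2,fy=4.2,interpolation=cv2.INTER_CUBIC))
E
```

```text
time: 32.75
tool_pos: [448.2, 195.0, 361.1]
tcp_rot: [179.8, 0.5, -180.0]
ft_force: [-0.1, -0.2, -1.0]
finger_gap: 11.8
grip_force: 29.3
time: 33.38
tool_pos: [438.4, 10.5, 354.9]
tcp_rot: [180.0, -0.0, -180.0]
ft_force: [0.5, -0.1, -0.8]
finger_gap: 12.2
grip_force: 29.4
time: 33.88
tool_pos: [438.8, 12.3, 344.8]
tcp_rot: [180.0, -0.0, -179.9]
ft_force: [-0.3, 0.1, -0.3]
finger_gap: 12.3
grip_force: 29.4
```

View pics/j1.png

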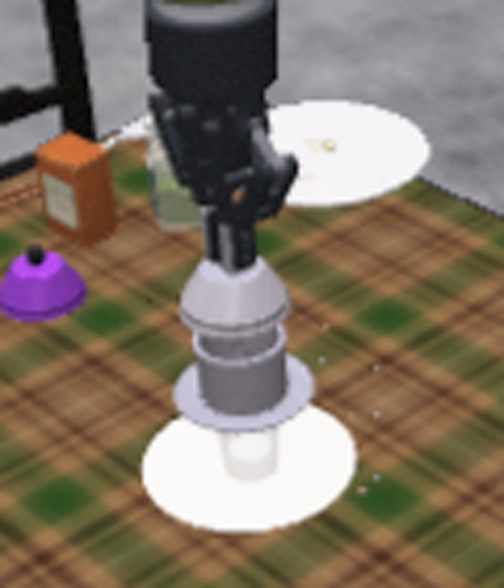

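The lid is level over the filter: lid mouth centre about (235,312), chamber rim (239,345). Lowering.

```bash
python3 -m jog '0 0 0.08 0 0 0 1; 0 0 0.08 0 0 0 1; 0 0 0.08 0 0 0 1; 0 0 0.05 0 0 0 1; 0 0 0 0 0 0 1'; python3 -m jog '0 0 0.02 0 0 0 1;0 0 0.015 0 0 0 1;0 0 0 0 0 0 1;0 0 0 0 0 0 1'
```

```text
time: 34.55
tool_pos: [438.7, 11.5, 315.6]
tcp_rot: [180.0, -0.1, 180.0]
ft_force: [0.0, 0.0, -0.8]
finger_gap: 12.1
grip_force: 29.4
time: 35.05
tool_pos: [438.9, 11.6, 312.8]
tcp_rot: [-180.0, 0.0, -180.0]
ft_force: [-0.0, 0.4, -0.9]
finger_gap: 12.0
grip_force: 29.4
```

```bash
python3 -m jog '0 0 0.01 0 0 0 1;0 0 0 0 0 0 1;0 0 0 0 0 0 1'; python3 -m jog '0 0 0 0 0 0 -1; 0 0 0 0 0 0 -1; 0 0 0 0 0 0 -1; 0 0 0 0 0 0 -1; 0 0 0 0 0 0 -1'; python3 -m jog '0 0 -0.2 0 0 0 -1; 0 0 -0.4 0 0 0 -1; 0 0 -0.4 0 0 0 -1; 0 0 -0.2 0 0 0 -1; 0 0 0 0 0 0 -1'; python3 -m jog '0 0 0 0 0 0 -1; 0 0 0 0 0 0 -1; 0 0 0 0 0 0 -1; 0 0 0 0 0 0 -1'
python3 - <<'E'
from h import *
s=cam("scene");cv2.imwrite("pics/k1.png",cv2.resize(s["img"][130:240,230:350,::-1],None,fx=5,fy=5,interpolation=cv2.INTER_CUBIC))
E
```

```text
time: 35.42
tool_pos: [438.9, 11.6, 311.8]
tcp_rot: [180.0, 0.0, -180.0]
ft_force: [0.8, 0.3, -0.4]
finger_gap: 12.0
grip_force: 29.5
time: 36.05
tool_pos: [438.9, 11.6, 311.7]
tcp_rot: [180.0, 0.0, 180.0]
ft_force: [-0.7, -0.3, -0.4]
finger_gap: 85.3
grip_force: 0.0
time: 36.67
tool_pos: [439.3, 11.5, 432.8]
tcp_rot: [-180.0, 0.2, -180.0]
ft_force: [-0.8, 0.4, -0.8]
finger_gap: 85.4
grip_force: 0.0
time: 37.17
tool_pos: [438.8, 11.6, 431.2]
tcp_rot: [180.0, -0.0, -180.0]
ft_force: [-1.1, -0.0, -0.2]
finger_gap: 85.2
grip_force: 0.0
```

View pics/k1.png

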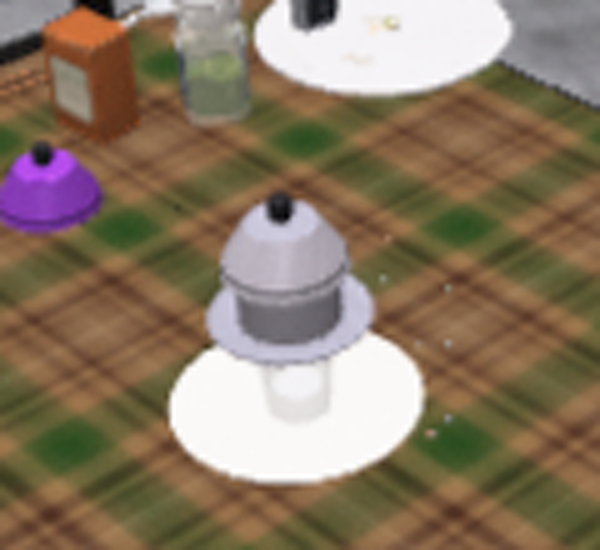

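The stack is complete: lid level, mouth centre about (284,272) over the flange (290,312), with the knob at (280,207). Handing in.

```bash
python3 -c "
from bench import *
print(hand_in())"
```

```text
the job is handed in; nothing more can be done
None
```

The coffee maker is stacked on the saucer (tea glass, filter, press, lid), and the job was handed in at about 37 s; the last picture shows the lid level and seated, but the hand-in returned no verdict.

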